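Put the lunch carrier back together and clamp it

TASK

The steel lunch carrier has been washed up: put it back together. Set the deep tin squarely into the base of the carrier, the shallow tin on top of it and the lid on top of that, each fully home in the one below and let go before the next, then swing the clamp bar over and down flat on the lid. Leave the mug, the salt box, the tumbler and the lemon beside the carrier where they are.

Things in the scene. Friction and masses are not known exactly. Their poses are not given: they have to be found in the camera images.
- carrier: Open steel frame, fixed. Origin on the worktop under its centre, z up, y along its length towards the clamp bar's hinge, x across. At each end (y = +84.5 and -84.5 mm) a flat upright, 22 mm wide (x), 3 mm thick, to 86 mm above the worktop; on the +y one hinge cheeks to 104 mm; inner faces 83 mm from the centre. Long sides open above the low rim.
- deep_tin: The deeper of two open steel tins: 58 mm (its x) by 150 mm (its y), 46 mm high, wall 3 mm, rounded corners, flat underside, about 0.17 kg. Origin at the centre of the underside, z up. Starts upright on the worktop. Home in the carrier its origin is at point carrier_floor, y along the carrier's y (either way round, as for the other tin and lid).
- shallow_tin: The shallower open steel tin: outline 58 mm (x) by 150 mm (y), 35 mm high in all, wall 3 mm, about 0.13 kg. Its lowest 5 mm are a narrower rounded foot, 48 by 140 mm, that drops inside the deep tin's mouth (52 by 144 mm). Origin at the centre of the foot's underside, z up. Starts upright on the worktop. Home, its origin is 41 mm above the deep tin's.
- tin_lid: Flat steel lid 58 mm (x) by 150 mm (y), 13 mm high in all, about 0.11 kg: an 8 mm plate above a dark sealing bead 5 mm high, 48 by 140 mm, that drops inside the shallow tin's mouth (52 by 144 mm). Origin at the centre of the bead's underside, z up. Starts right way up on the worktop. Home, its origin is 30 mm above the shallow tin's, its top 92 mm above the worktop.
- clamp_bar (a joint): Angle of the clamp bar, a steel bar 18 x 5 mm, 180 mm long. 0: shut (end stop), level along the carrier, its underside 93 mm above the worktop, 1 mm above a lid that is home. Grows as the free end swings up and over towards the carrier's +y; starts open at 1.85 to 2.15 rad, leaning out past upright. Stiff hinge: stays where left, 1 to 2 N at the free end; no snap.
- clamp_bar_hinge (a point): Hinge axis of the clamp bar (parallel to the carrier's x), at y = 84.5 mm in the carrier's frame, 97 mm above the worktop. The point's axes turn with the bar: shut, they are parallel to the carrier's; the bar runs along its -y and its z points out of the bar's outer face.
- clamp_bar_tip (a point): Point on the bar's outer face near its free end, 160 mm from the hinge, in the plain flat part (132 to 178 mm from the hinge); push here. Nearer the hinge, from 38 to 131 mm, a black carrying grip stands 37 mm off the outer face. Shut, this point is 98 mm above the worktop. A 19 mm lip at the end bends inward (down when shut).
- white_mug: White mug, 83 mm wide, 94 mm high, standing behind the tins. Bystander. Origin under its middle.
- salt_box: Small upright carton 39 x 59 x 92 mm behind the tins. Bystander. Origin under its middle.
- lemon: Lemon lying in front of the carrier, to its right, 75 x 58 x 59 mm. Bystander (another lemon lies on the chopping board, well away). Origin under its middle.
- tumbler: Steel tumbler, 74 mm wide at the mouth, 99 mm high, at the front left. Bystander. Origin under its middle.
- carrier_floor (a point): Centre of the flat floor of the carrier's base, 8 mm above the worktop, axes as the carrier's. The pocket round it is 62 mm (x) by 154 mm (y); its rim is a round bar 6 mm high above the floor, so with a rounded top; the base measures 74 by 166 mm outside.
There are look-alikes about, which are no part of the job. Of the things that look like the carrier, the larger one is meant.

How it is judged:
By the outcome, as a careful person would: the job done as asked, in the order asked, and still so for the second after the job is handed in, with the robot touching nothing.
It also fails if it takes over 72 s, if anything falls off the work surface, if the arm or the gripper's body presses on something with over 40 N, if the wrist force passes 120 N, or if a joint passes its speed limit or range.

ROBOT

A 7-joint arm with a two-finger parallel gripper is mounted at the origin on a cart in front of the work surface, level with it; the furniture and walls round the work are solid. World frame = base frame: x ahead of the robot, y to its left, z up, the work surface at z = 0. Lengths are in mm, angles in rad, forces in N, time in s.
With the tool pointing down it reaches from about 400 to 750 mm from the base axis. Payload 19.5 kg.
Tool frame: the origin (TCP) lies on the mounting face of the last link; the fingertips stand 173 mm ahead of it and the grasp point (between the pads) lies 155 mm ahead of it; z points along the fingers, y is the line along which they close (so a half turn about z gives the same grasp; the last joint's range is limited). The gripper opens to 85 mm and grips with 20 to 120 N. Pads are 22 mm wide; open, the fingers measure 114 mm over their backs; the gripper's body (76 mm by 85 mm) begins 54 mm behind the grasp point. The pads swing forward as they close: fully open they stand 13 mm farther back than shut.
Start: joints at [1.097, 0.707, -0.028, 1.485, 0.022, 0.951, -0.075], TCP at [240.638, -522.216, 404.668] pointing down, gripper open.
Joint ranges: [-2.71, 2.71], [-0.32, 2.16], [-1.57, 1.52], [0, 2.45], [-1.46, 4.6], [0, 2.02], [-2.83, 2.83]. Speed limits (rad/s): [1.89, 1.89, 2.57, 2.57, 3.01, 3.01, 3.01].

INTERFACE

Orientations are given as a rotation vector (axis times angle).
In Python, from workcell import robot, grab_frame, camera_info gives the robot as it stands.
- The arm moves only by the tool carry_out, never from a script. Its argument "series" is a list of rows, each an object with "rotation": the turn, a rotation vector about the world's x, y, z scaled (see below), a list of three; "delta_pos": the shift along the world's x, y, z scaled (see below), a list of three; "gripper": the opening, from 0 (shut) to 1 (fully open). In form: [{"rotation": [wx, wy, wz], "delta_pos": [dx, dy, dz], "gripper": gripper}, ...]. A call has 1 to 12 rows; each row is the pose to reach, as a shift and turn from the pose commanded when the call began, turning the shorter way round; what a row does not reach only later rows make up. The controller multiplies each number of a shift by 1 m and each number of a turn by 180 degrees. A row lasts 1/8 s, in which the tool goes at most 62.5 mm and 10.7 degrees, less where a joint would pass 70% of its speed; a pose out of reach is approached as far as the arm can. A call with a number of a shift or a turn outside -1 to 1 is refused whole. A call with a gripper value outside its range is refused whole. The fingers move at their own pace and stop on an object; "squeeze" is the grip in N (left out, the last holds). Time passes only in rows, so rows that repeat a pose let the fingers close. It gives the time, the measured TCP pose, the force, the opening and the grip force at its end, in the units of the state.
- robot.get_obs(): the state, without advancing time (a new reading comes with each control period).
- grab_frame(name): name is "scene" or "top"; returns the picture (420x560x3 uint8, red, green, blue); there is no depth.
- camera_info(name): a dict with "mtx" (3x3 intrinsics, pixels), "R" (3x3) and "t" (3): a world point X has camera coordinates R X + t. Camera axes: x right, y down, z forward; pixel columns grow to the right and rows downward; lengths in mm; the calibration is good to about 2 mm. A picture is of the moment at which its call begins. camera_info takes no time and is no camera call.
- robot.job_done(): hands the job in; it is judged then, once.
The state is a dict: "time": time; "q": joint angles; "qvel": joint speeds; "tau": joint torques, N m; "tool_pos": TCP position; "tool_rot": TCP orientation; "ft_force": force on the tool from outside, world axes, zero at the start; "moment": the same for the moment, N m; "grip_width": finger opening in mm; "grip_force": force on a finger pad.
Only numpy, scipy, OpenCV 4.12 (cv2) and the standard library are available. Lean on these libraries where they do the work, as an engineer would, in place of code of your own. Each camera call takes 0.05 s, during which the arm holds its last target. There are 200 camera calls.

## Working session

There is one attempt and no reset: what is moved stays moved. The work goes in short steps, Python scripts to look and compute and a tool call to move; the robot and the scene stay as the last step left them, time stands still between calls to the robot, and variables do not carry over. Pictures are saved under pics/ and viewed, at most 13 in all, crops included, and the job is handed in when it is done.

Besides the shell and the picture viewer there is one more tool, called after "Call:" as a command line: name --argument value ..., lists and objects as JSON in quotes. carry_out: Moves the arm, as the interface text tells. Its arguments: {"type":"object","properties":{"series":{"type":"array","items":{"type":"object","properties":{"rotation":{"type":"array","items":{"type":"number"}},"delta_pos":{"type":"array","items":{"type":"number"}},"gripper":{"type":"number"}}}},"squeeze":{"type":"number"}},"required":["series"]}

```bash
mkdir -p pics; ls
python3 - <<'E'
from workcell import robot, grab_frame, camera_info
import cv2,numpy as np
for n in ("scene","top"):
    f=grab_frame(n); cv2.imwrite(f"pics/{n}0.png",cv2.cvtColor(f,cv2.COLOR_RGB2BGR))
    c=camera_info(n); print(n,np.round(c["mtx"],1).tolist(),np.round(c["R"],4).tolist(),np.round(c["t"],1).tolist())
o=robot.get_obs(); print({k:np.round(v,3).tolist() for k,v in o.items()})
E
```

```text
pics
scene [[509.2, 0.0, 281.1], [0.0, 509.2, 205.5], [0.0, 0.0, 1.0]] [[-0.8131, -0.5821, 0.0064], [-0.4483, 0.6191, -0.6447], [0.3714, -0.5271, -0.7644]] [442.6, 274.1, 1243.7]
top [[421.5, 0.0, 281.4], [0.0, 421.5, 203.9], [0.0, 0.0, 1.0]] [[0.0028, -0.9999, 0.0111], [-0.9898, -0.0043, -0.1422], [0.1422, -0.0106, -0.9898]] [27.3, 520.4, 1436.4]
{'time': 0.1, 'q': [1.097, 0.707, -0.028, 1.485, 0.022, 0.951, -0.076], 'qvel': [-0.001, -0.002, 0.0, -0.0, 0.001, -0.0, -0.001], 'tau': [0.005, -88.429, 1.238, -23.646, 0.017, 0.005, -0.0], 'tool_pos': [240.614, -522.167, 404.298], 'tool_rot': [-3.068, -0.673, 0.0], 'ft_force': [-0.58, -0.106, -0.452], 'moment': [-0.03, -0.003, -0.023], 'grip_force': 0.0, 'grip_width': 85.423}
```

View pics/top0.png

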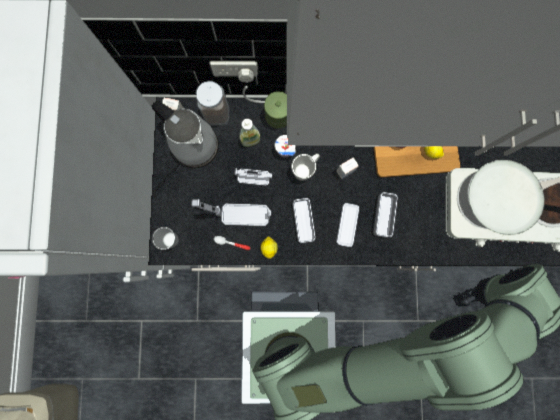

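View pics/scene0.png

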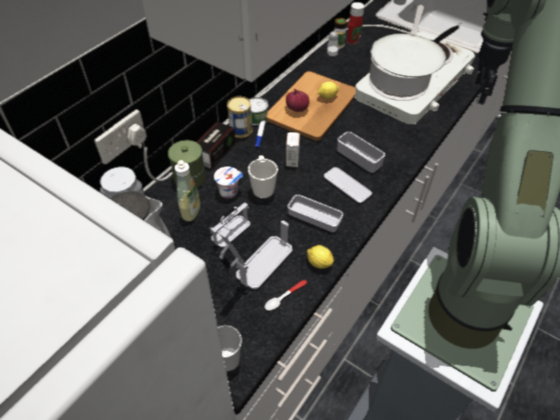

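The top view shows the carrier at about (245,214) with its hinge to the left. A tin sits at (304,220), the lid at (348,225), and another tin at (386,214). The smaller decoy carrier is at (255,176). I'll zoom in on both views for measuring.

Run:
```python
import cv2
t=cv2.imread("pics/top0.png"); s=cv2.imread("pics/scene0.png")
cv2.imwrite("pics/topc.png",cv2.resize(t[180:260,185:405],None,fx=3.6,fy=3.6,interpolation=cv2.INTER_CUBIC))
cv2.imwrite("pics/scc.png",cv2.resize(s[120:300,200:400],None,fx=3.3,fy=3.3,interpolation=cv2.INTER_CUBIC))
```

```text
(no output)
```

View pics/topc.png

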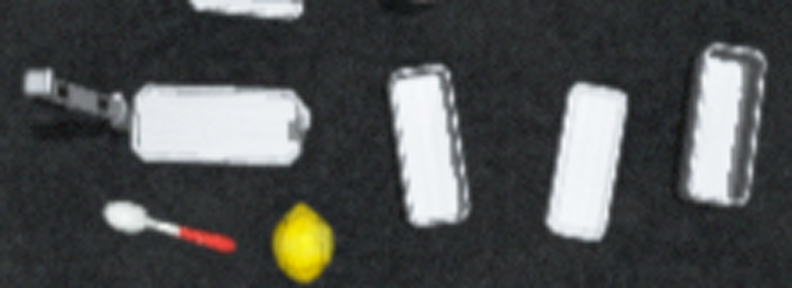

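View pics/scc.png

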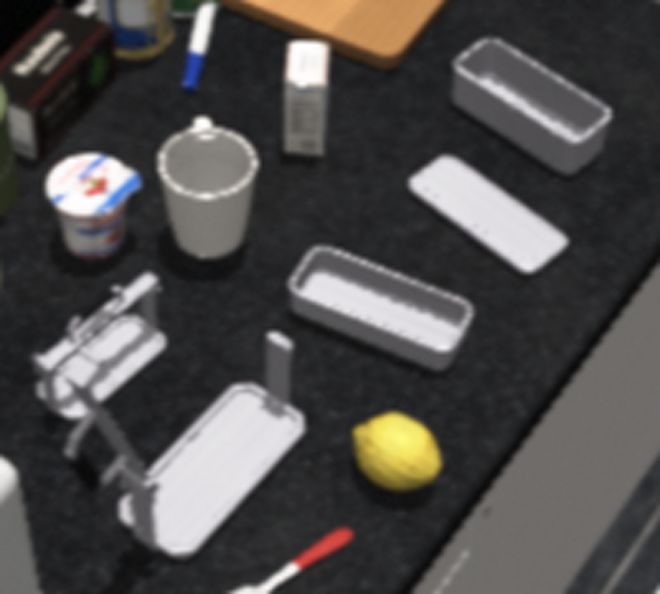

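The scene crop shows the deep tin at far right (full-image pixel ~(360,152)), the lid at ~(347,185) and the shallow tin at ~(315,213). The carrier is at ~(264,262), with its bar at the lower left. Next I'll fit model silhouettes in both cameras.

```bash
cat > fit.py <<'E'
import cv2,numpy as np
from scipy.optimize import minimize
from workcell import camera_info
S=8
cams={n:camera_info(n) for n in("top","scene")}
def proj(P,n):
    c=cams[n]; X=np.asarray(c["R"])@np.asarray(P,float).T+np.asarray(c["t"]).reshape(3,1)
    u=np.asarray(c["mtx"])@X; return (u[:2]/u[2]).T
def back(uv,z,n):
    c=cams[n]; R=np.asarray(c["R"]);d=R.T@np.linalg.inv(c["mtx"])@[*uv,1]; o=-R.T@np.asarray(c["t"]).ravel()
    return o+d*(z-o[2])/d[2]
def rr(w,l,z,r):  # rounded rectangle points
    a=np.linspace(0,2*np.pi,49)[:-1]; s=np.sign(np.round([np.cos(a),np.sin(a)],6))
    return np.c_[s[0]*(w/2-r)+r*np.cos(a),s[1]*(l/2-r)+r*np.sin(a),np.full(48,z)]
def boxp(x,y,z): return np.array([[i,j,k] for i in x for j in y for k in z],float)
def tin(h,foot=0):
    p=[rr(58,150,foot,9),rr(58,150,h,9)]
    if foot:p.append(rr(48,140,0,6))
    return [np.vstack(p)]
MODELS=dict(deep=tin(46),shallow=tin(35,5),lid=tin(13,5),
 carrier=[np.vstack([rr(74,166,0,12),rr(74,166,11,12),rr(68,160,14,9)]),boxp((-11,11),(-86,-83),(0,86)),boxp((-11,11),(83,86),(0,86))])
def place(P,q):
    c,s=np.cos(q[2]),np.sin(q[2]); return P@np.array([[c,s,0],[-s,c,0],[0,0,1]])+[q[0],q[1],q[3] if len(q)>3 else 0]
def render(parts,q,n,box):
    x0,y0,x1,y1=box; m=np.zeros(((y1-y0)*S,(x1-x0)*S),np.uint8)
    for P in parts:
        uv=(proj(place(P,q),n)+.5-[x0,y0])*S-.5
        cv2.fillConvexPoly(m,cv2.convexHull(np.round(uv*16).astype(np.int32)),255,shift=4)
    return cv2.resize(m,(x1-x0,y1-y0),interpolation=cv2.INTER_AREA)/255.
def mask(img,box,thr,seed):
    x0,y0,x1,y1=box; g=cv2.cvtColor(img,cv2.COLOR_BGR2GRAY)[y0:y1,x0:x1]
    G=cv2.resize(g,None,fx=S,fy=S,interpolation=cv2.INTER_CUBIC)
    m=(G>thr).astype(np.uint8); m=cv2.morphologyEx(m,cv2.MORPH_CLOSE,np.ones((9,9)))
    cs,_=cv2.findContours(m,cv2.RETR_EXTERNAL,cv2.CHAIN_APPROX_NONE); 
    o=np.zeros_like(m); cv2.drawContours(o,[max(cs,key=cv2.contourArea)],-1,1,-1)
    return cv2.resize(o*255,(x1-x0,y1-y0),interpolation=cv2.INTER_AREA)/255.
def fit(parts,q0,obs,z=0):
    def f(q):
        return sum((np.abs(render(parts,[*q[:2],q[2]/100,z],n,b)-m)).sum()/m.sum() for n,b,m in obs)
    best=None
    for k in range(3):
        st=np.array([q0[0],q0[1],q0[2]*100]); sim=[st]+[st+d for d in np.diag([8,8,8])*(1-2*(k%2))]
        r=minimize(f,st,method="Nelder-Mead",options=dict(initial_simplex=sim,xatol=.02,fatol=1e-5,maxiter=400))
        q0=[r.x[0],r.x[1],r.x[2]/100]
    return np.array(q0),r.fun
E
cat > m1.py <<'E'
from fit import *
I={n:cv2.imread(f"pics/{n}0.png") for n in("top","scene")}
B=dict(deep=dict(top=(365,185,410,245),scene=(330,125,392,178)),
 lid=dict(top=(330,195,366,252),scene=(318,162,376,206)),
 shallow=dict(top=(286,190,322,248),scene=(282,190,350,236)),
 carrier=dict(top=(218,198,275,232),scene=(230,215,298,295)))
C=dict(deep=(386,214),lid=(348,225),shallow=(304,220),carrier=(245,214))
for k in B:
    p=back(C[k],10,"top"); y0={'deep':-1.65,'lid':-1.66,'shallow':-1.45,'carrier':0.}[k]
    out=[]
    for thr in(70,95):
      ob=[(n,B[k][n],mask(I[n],B[k][n],thr,None)) for n in("top","scene")]
      if k=="carrier": ob=ob[:1]
      for o in ([[a] for a in ob]+[ob] if len(ob)>1 else [ob]):
        q,e=fit(MODELS[k],(p[0],p[1],y0),o); print(k,thr,[a[0] for a in o],np.round(q,3),round(e,4))
E
python3 m1.py
```

```text
deep 70 ['top'] [ 487.364 -339.225   -1.727] 0.0336
deep 70 ['scene'] [ 488.759 -342.808   -1.734] 0.0302
deep 70 ['top', 'scene'] [ 487.95  -339.949   -1.724] 0.1152
deep 95 ['top'] [ 487.02  -338.624   -1.728] 0.08
deep 95 ['scene'] [ 499.03  -371.462   -1.785] 0.5348
deep 95 ['top', 'scene'] [ 487.255 -341.225   -1.731] 0.6585
lid 70 ['top'] [ 451.542 -206.28    -1.76 ] 0.0871
lid 70 ['scene'] [ 452.653 -209.542   -1.76 ] 0.0221
lid 70 ['top', 'scene'] [ 452.933 -208.77    -1.763] 0.1424
lid 95 ['top'] [ 452.475 -205.966   -1.76 ] 0.0451
lid 95 ['scene'] [ 453.093 -209.847   -1.766] 0.03
lid 95 ['top', 'scene'] [ 453.236 -207.931   -1.765] 0.128
shallow 70 ['top'] [465.163 -49.862  -1.417] 0.0966
shallow 70 ['scene'] [468.893 -54.515  -1.432] 0.0243
shallow 70 ['top', 'scene'] [468.028 -52.245  -1.425] 0.1855
shallow 95 ['top'] [465.336 -49.578  -1.428] 0.0498
shallow 95 ['scene'] [470.662 -62.445  -1.408] 0.2368
shallow 95 ['top', 'scene'] [467.179 -51.646  -1.423] 0.375
carrier 70 ['top'] [ 4.87123e+02  1.58468e+02 -3.70000e-02] 0.0786
carrier 95 ['top'] [ 4.87542e+02  1.58107e+02 -3.50000e-02] 0.0536
```

Run:
```python
from fit import *
I=cv2.imread("pics/scene0.png")
for thr in(60,80,100):
  for b in((250,215,298,290),(258,215,298,280)):
    q,e=fit(MODELS["carrier"],(488,156,-.036),[("scene",b,mask(I,b,thr,None))]); print(thr,b,np.round(q,3),round(e,4))
b=(235,205,305,295)
S=8
V=cv2.resize(I[b[1]:b[3],b[0]:b[2]],None,fx=6,fy=6,interpolation=cv2.INTER_CUBIC)
for P in MODELS["carrier"]:
    uv=(proj(place(P,(488,156,-.036)),"scene")+.5-[b[0],b[1]])*6-.5
    cv2.polylines(V,[cv2.convexHull(np.round(uv).astype(np.int32))],True,(0,0,255),1)
cv2.imwrite("pics/ov.png",V)
```

```text
60 (250, 215, 298, 290) [ 4.89810e+02  1.51619e+02 -2.30000e-02] 0.0292
60 (258, 215, 298, 280) [ 4.89348e+02  1.52001e+02 -2.10000e-02] 0.0285
80 (250, 215, 298, 290) [ 4.90134e+02  1.52334e+02 -3.30000e-02] 0.0422
80 (258, 215, 298, 280) [ 4.90153e+02  1.52845e+02 -3.30000e-02] 0.0478
100 (250, 215, 298, 290) [ 4.90533e+02  1.57228e+02 -4.40000e-02] 0.1314
100 (258, 215, 298, 280) [ 4.90863e+02  1.55857e+02 -5.10000e-02] 0.1565
```

View pics/ov.png

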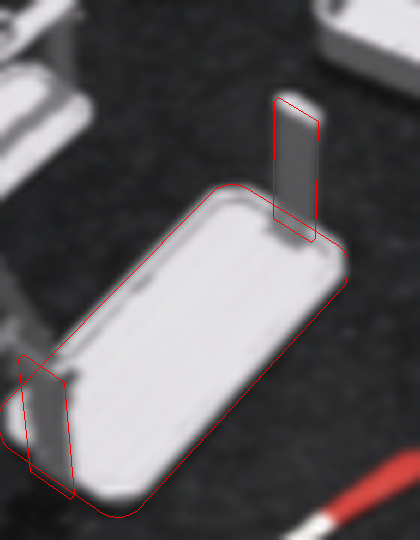

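The overlay shows a scene-camera bias of about 3 mm, and the carrier's corners are rounder than I modelled. I'll refit with a larger radius.

Run:
```python
from fit import *
I={n:cv2.imread(f"pics/{n}0.png") for n in("top","scene")}
for r in(16,20,24):
  M=[np.vstack([rr(74,166,8,r),rr(74,166,11,r),rr(68,160,14,r-3)])]+MODELS["carrier"][1:]
  for n,bs in(("scene",[(250,215,298,290)]),("top",[(218,198,275,232),(228,198,275,232)])):
    for b in bs:
      for thr in(65,85):
        q,e=fit(M,(488,156,-.036),[(n,b,mask(I[n],b,thr,None))]); print(r,n,thr,b[0],np.round(q,3),round(e,4))
```

```text
16 scene 65 250 [ 4.87311e+02  1.52403e+02 -6.00000e-03] 0.0509
16 scene 85 250 [ 4.87665e+02  1.53180e+02 -1.90000e-02] 0.0778
16 top 65 218 [ 4.86134e+02  1.58252e+02 -4.90000e-02] 0.0988
16 top 85 218 [ 4.87043e+02  1.58059e+02 -4.20000e-02] 0.0687
16 top 65 228 [ 4.87960e+02  1.54824e+02 -5.60000e-02] 0.0772
16 top 85 228 [ 4.87637e+02  1.55973e+02 -3.70000e-02] 0.0586
20 scene 65 250 [4.87600e+02 1.51279e+02 1.00000e-03] 0.0561
20 scene 85 250 [ 4.87271e+02  1.52787e+02 -2.50000e-02] 0.0823
20 top 65 218 [ 4.87057e+02  1.57346e+02 -4.70000e-02] 0.1081
20 top 85 218 [ 4.87030e+02  1.58227e+02 -4.70000e-02] 0.078
20 top 65 228 [ 4.88122e+02  1.53733e+02 -5.10000e-02] 0.077
20 top 85 228 [ 4.87612e+02  1.55103e+02 -3.90000e-02] 0.0581
24 scene 65 250 [4.87418e+02 1.50338e+02 1.00000e-02] 0.063
24 scene 85 250 [ 4.87297e+02  1.51046e+02 -1.20000e-02] 0.0903
24 top 65 218 [ 4.86848e+02  1.57975e+02 -5.60000e-02] 0.1191
24 top 85 218 [ 4.87362e+02  1.58198e+02 -4.90000e-02] 0.0893
24 top 65 228 [ 4.88015e+02  1.52089e+02 -5.30000e-02] 0.0785
24 top 85 228 [ 4.87321e+02  1.53343e+02 -4.30000e-02] 0.0592
```

Call:
carry_out --series '[{"delta_pos": [0.05, 0.04, 0], "rotation": [0, 0, -0.05], "gripper": 1}, {"delta_pos": [0.1, 0.08, 0], "rotation": [0, 0, -0.1], "gripper": 1}, {"delta_pos": [0.15, 0.11, 0], "rotation": [0, 0, -0.15], "gripper": 1}, {"delta_pos": [0.2, 0.15, -0.02], "rotation": [0, 0, -0.188], "gripper": 1}, {"delta_pos": [0.246, 0.182, -0.04], "rotation": [0, 0, -0.188], "gripper": 1}, {"delta_pos": [0.246, 0.182, -0.08], "rotation": [0, 0, -0.188], "gripper": 1}, {"delta_pos": [0.246, 0.182, -0.12], "rotation": [0, 0, -0.188], "gripper": 1}, {"delta_pos": [0.246, 0.182, -0.12], "rotation": [0, 0, -0.188], "gripper": 1}]'

```text
time: 1.1
tool_pos: [486.2, -339.9, 282.7]
tool_rot: [-3.129, 0.249, 0.006]
ft_force: [-0.2, -0.7, 0.8]
grip_width: 85.3
grip_force: 0.0
```

Call:
carry_out --series '[{"delta_pos": [0.002, -0.001, -0.05], "rotation": [0, 0, 0], "gripper": 1}, {"delta_pos": [0.002, -0.001, -0.094], "rotation": [0, 0, 0], "gripper": 1}, {"delta_pos": [0.002, -0.001, -0.094], "rotation": [0, 0, 0], "gripper": 0}, {"delta_pos": [0.002, -0.001, -0.094], "rotation": [0, 0, 0], "gripper": 0}, {"delta_pos": [0.002, -0.001, -0.094], "rotation": [0, 0, 0], "gripper": 0}, {"delta_pos": [0.002, -0.001, -0.094], "rotation": [0, 0, 0], "gripper": 0}]' --squeeze 40

```text
time: 1.85
tool_pos: [489.1, -341.6, 193.0]
tool_rot: [3.13, -0.249, 0.004]
ft_force: [-1.5, 0.5, 13.6]
grip_width: 57.4
grip_force: 45.9
```

Call:
carry_out --series '[{"delta_pos": [0, 0, 0.05], "rotation": [0, 0, 0], "gripper": 0}, {"delta_pos": [0, 0.02, 0.1], "rotation": [0, 0, 0.055], "gripper": 0}, {"delta_pos": [0, 0.07, 0.12], "rotation": [0, 0, 0.11], "gripper": 0}, {"delta_pos": [0, 0.12, 0.12], "rotation": [0, 0, 0.165], "gripper": 0}, {"delta_pos": [0, 0.17, 0.12], "rotation": [0, 0, 0.22], "gripper": 0}, {"delta_pos": [0, 0.22, 0.12], "rotation": [0, 0, 0.275], "gripper": 0}, {"delta_pos": [0, 0.27, 0.12], "rotation": [0, 0, 0.33], "gripper": 0}, {"delta_pos": [0, 0.32, 0.12], "rotation": [0, 0, 0.385], "gripper": 0}, {"delta_pos": [0, 0.37, 0.12], "rotation": [0, 0, 0.44], "gripper": 0}, {"delta_pos": [0, 0.42, 0.12], "rotation": [0, 0, 0.495], "gripper": 0}, {"delta_pos": [0, 0.46, 0.12], "rotation": [0, 0, 0.538], "gripper": 0}, {"delta_pos": [-0.001, 0.494, 0.12], "rotation": [0, 0, 0.538], "gripper": 0}]'

```text
time: 3.35
tool_pos: [487.6, 154.2, 311.9]
tool_rot: [2.261, 2.179, 0.002]
ft_force: [0.1, 0.1, -0.8]
grip_width: 57.4
grip_force: 44.6
```

Call:
carry_out --series '[{"delta_pos": [0, 0, 0], "rotation": [0, 0, 0], "gripper": 0}, {"delta_pos": [0, 0, 0], "rotation": [0, 0, 0], "gripper": 0}]'

```text
time: 3.6
tool_pos: [487.7, 152.1, 311.4]
tool_rot: [2.265, 2.175, 0.0]
ft_force: [1.2, -0.2, -1.5]
grip_width: 57.2
grip_force: 44.6
```

Run:
```python
from workcell import robot, grab_frame
import cv2,numpy as np
f={n:cv2.cvtColor(grab_frame(n),cv2.COLOR_RGB2BGR) for n in("top","scene")}
for n in f: cv2.imwrite(f"pics/{n}1.png",f[n])
a=cv2.resize(f["scene"][150:350,180:380],(500,500),interpolation=cv2.INTER_CUBIC)
b=cv2.resize(f["top"][150:270,185:305],(300,300),interpolation=cv2.INTER_CUBIC)
c=np.zeros((500,800,3),np.uint8); c[:,:500]=a; c[:300,500:]=b
cv2.imwrite("pics/c1.png",c); o=robot.get_obs(); print({k:np.round(v,3).tolist() for k,v in o.items()})
```

```text
{'time': 3.7, 'q': [-0.272, 0.755, -0.168, 1.828, 0.213, 0.576, -0.615], 'qvel': [0.0, 0.006, -0.005, -0.0, -0.001, 0.0, -0.002], 'tau': [-0.893, -84.65, -1.569, -15.797, 0.011, 0.017, 0.003], 'tool_pos': [487.826, 151.787, 311.141], 'tool_rot': [2.266, 2.175, 0.0], 'ft_force': [-0.246, -0.389, -1.187], 'moment': [-0.02, -0.031, 0.027], 'grip_force': 44.646, 'grip_width': 57.592}
```

View pics/c1.png

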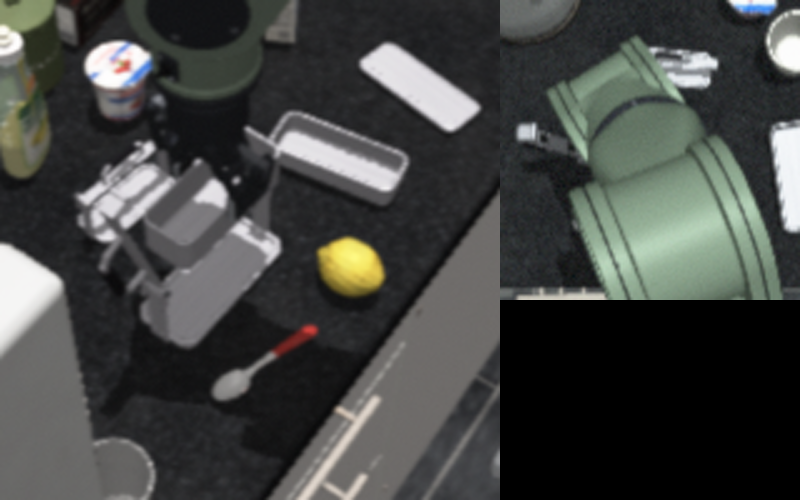

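The scene crop shows the deep tin held above the carrier, in line with it. I'll lower it between the uprights, then find the carrier's y by touching the upright faces with the tin ends.

Call:
carry_out --series '[{"delta_pos": [0, 0.003, -0.03], "rotation": [0, 0, 0], "gripper": 0}, {"delta_pos": [0, 0.003, -0.06], "rotation": [0, 0, 0], "gripper": 0}, {"delta_pos": [0, 0.003, -0.09], "rotation": [0, 0, 0], "gripper": 0}, {"delta_pos": [0, 0.003, -0.09], "rotation": [0, 0, 0], "gripper": 0}, {"delta_pos": [0, 0.003, -0.09], "rotation": [0, 0, 0], "gripper": 0}]'

```text
time: 4.32
tool_pos: [487.9, 155.5, 221.7]
tool_rot: [2.265, 2.176, 0.001]
ft_force: [1.4, -0.0, -1.0]
grip_width: 57.3
grip_force: 44.5
```

Call:
carry_out --series '[{"delta_pos": [0, 0.002, 0], "rotation": [0, 0, 0], "gripper": 0}, {"delta_pos": [0, 0.004, 0], "rotation": [0, 0, 0], "gripper": 0}, {"delta_pos": [0, 0.005, 0], "rotation": [0, 0, 0], "gripper": 0}, {"delta_pos": [0, 0.006, 0], "rotation": [0, 0, 0], "gripper": 0}, {"delta_pos": [0, 0.006, 0], "rotation": [0, 0, 0], "gripper": 0}]'

```text
time: 4.95
tool_pos: [487.6, 161.9, 220.7]
tool_rot: [-2.265, -2.177, 0.0]
ft_force: [0.2, 0.7, -1.0]
grip_width: 57.5
grip_force: 44.5
```

Call:
carry_out --series '[{"delta_pos": [0, 0.001, 0], "rotation": [0, 0, 0], "gripper": 0}, {"delta_pos": [0, 0.002, 0], "rotation": [0, 0, 0], "gripper": 0}, {"delta_pos": [0, 0.003, 0], "rotation": [0, 0, 0], "gripper": 0}, {"delta_pos": [0, 0.003, 0], "rotation": [0, 0, 0], "gripper": 0}]'

```text
time: 5.45
tool_pos: [487.6, 164.9, 220.7]
tool_rot: [-2.265, -2.177, 0.0]
ft_force: [0.1, 0.7, -1.0]
grip_width: 57.3
grip_force: 44.5
```

Call:
carry_out --series '[{"delta_pos": [0, 0.001, 0], "rotation": [0, 0, 0], "gripper": 0}, {"delta_pos": [0, 0.002, 0], "rotation": [0, 0, 0], "gripper": 0}, {"delta_pos": [0, 0.003, 0], "rotation": [0, 0, 0], "gripper": 0}, {"delta_pos": [0, 0.003, 0], "rotation": [0, 0, 0], "gripper": 0}]'

```text
time: 5.95
tool_pos: [487.7, 167.6, 220.6]
tool_rot: [2.265, 2.177, -0.001]
ft_force: [-0.3, -2.8, -1.1]
grip_width: 57.6
grip_force: 44.7
```

Call:
carry_out --series '[{"delta_pos": [0, -0.008, 0], "rotation": [0, 0, 0], "gripper": 0}, {"delta_pos": [0, -0.014, 0], "rotation": [0, 0, 0], "gripper": 0}, {"delta_pos": [0, -0.015, 0], "rotation": [0, 0, 0], "gripper": 0}, {"delta_pos": [0, -0.016, 0], "rotation": [0, 0, 0], "gripper": 0}, {"delta_pos": [0, -0.017, 0], "rotation": [0, 0, 0], "gripper": 0}, {"delta_pos": [0, -0.017, 0], "rotation": [0, 0, 0], "gripper": 0}]'

```text
time: 6.7
tool_pos: [487.6, 151.5, 220.8]
tool_rot: [-2.263, -2.178, -0.002]
ft_force: [-1.4, 5.1, -0.2]
grip_width: 57.1
grip_force: 44.8
```

Call:
carry_out --series '[{"delta_pos": [0, 0.0085, 0], "rotation": [0, 0, 0], "gripper": 0}, {"delta_pos": [0, 0.0085, 0], "rotation": [0, 0, 0], "gripper": 0}, {"delta_pos": [0, 0.0085, -0.01], "rotation": [0, 0, 0], "gripper": 0}, {"delta_pos": [0, 0.0085, -0.013], "rotation": [0, 0, 0], "gripper": 0}, {"delta_pos": [0, 0.0085, -0.016], "rotation": [0, 0, 0], "gripper": 0}, {"delta_pos": [0, 0.0085, -0.018], "rotation": [0, 0, 0], "gripper": 0}, {"delta_pos": [0, 0.0085, -0.019], "rotation": [0, 0, 0], "gripper": 0}, {"delta_pos": [0, 0.0085, -0.019], "rotation": [0, 0, 0], "gripper": 0}]'

```text
time: 7.7
tool_pos: [487.6, 159.3, 201.7]
tool_rot: [-2.265, -2.177, 0.0]
ft_force: [-0.6, -0.1, -2.8]
grip_width: 57.0
grip_force: 44.6
```

Call:
carry_out --series '[{"delta_pos": [0, 0, -0.001], "rotation": [0, 0, 0], "gripper": 0}, {"delta_pos": [0, 0, -0.002], "rotation": [0, 0, 0], "gripper": 0}, {"delta_pos": [0, 0, -0.002], "rotation": [0, 0, 0], "gripper": 0}]'

```text
time: 8.07
tool_pos: [487.5, 159.3, 200.9]
tool_rot: [2.264, 2.177, 0.001]
ft_force: [-7.0, -2.0, 32.5]
grip_width: 57.4
grip_force: 48.6
```

Call:
carry_out --series '[{"delta_pos": [0, 0, 0.001], "rotation": [0, 0, 0], "gripper": 1}, {"delta_pos": [0, 0, 0.001], "rotation": [0, 0, 0], "gripper": 1}, {"delta_pos": [0, 0, 0.001], "rotation": [0, 0, 0], "gripper": 1}, {"delta_pos": [0, 0, 0.03], "rotation": [0, 0, 0], "gripper": 1}, {"delta_pos": [0, 0, 0.08], "rotation": [0, 0, 0], "gripper": 1}, {"delta_pos": [0, -0.02, 0.12], "rotation": [0, 0, -0.055], "gripper": 1}, {"delta_pos": [-0.01, -0.05, 0.12], "rotation": [0, 0, -0.11], "gripper": 1}, {"delta_pos": [-0.015, -0.09, 0.12], "rotation": [0, 0, -0.165], "gripper": 1}, {"delta_pos": [-0.021, -0.13, 0.12], "rotation": [0, 0, -0.22], "gripper": 1}, {"delta_pos": [-0.021, -0.17, 0.12], "rotation": [0, 0, -0.275], "gripper": 1}, {"delta_pos": [-0.021, -0.21, 0.12], "rotation": [0, 0, -0.33], "gripper": 1}, {"delta_pos": [-0.021, -0.21, 0.11], "rotation": [0, 0, -0.385], "gripper": 1}]'

```text
time: 9.57
tool_pos: [466.5, -53.5, 309.9]
tool_rot: [3.102, 0.488, 0.002]
ft_force: [1.4, 1.3, 0.0]
grip_width: 85.4
grip_force: 0.0
```

Call:
carry_out --series '[{"delta_pos": [0, 0, -0.03], "rotation": [0, 0, -0.055], "gripper": 1}, {"delta_pos": [0, 0, -0.07], "rotation": [0, 0, -0.055], "gripper": 1}, {"delta_pos": [0, 0, -0.07], "rotation": [0, 0, -0.055], "gripper": 1}]'

```text
time: 9.95
tool_pos: [466.2, -50.7, 238.2]
tool_rot: [-3.132, -0.234, 0.006]
ft_force: [0.1, -0.8, 1.4]
grip_width: 85.4
grip_force: 0.0
```

Run:
```python
from fit import *
from workcell import robot, grab_frame
f={n:cv2.cvtColor(grab_frame(n),cv2.COLOR_RGB2BGR) for n in("top","scene")}
for n in f: cv2.imwrite(f"pics/{n}2.png",f[n])
a=cv2.resize(f["scene"][150:350,180:380],(600,600),interpolation=cv2.INTER_CUBIC)
cv2.imwrite("pics/c2.png",a); o=robot.get_obs(); print({k:np.round(o[k],3).tolist() for k in("q","tool_pos","tool_rot")})
```

```text
{'q': [-0.004, 0.856, 0.079, 2.024, -0.227, 0.269, -1.154], 'tool_pos': [466.733, -50.82, 240.509], 'tool_rot': [-3.133, -0.234, 0.0]}
```

View pics/c2.png

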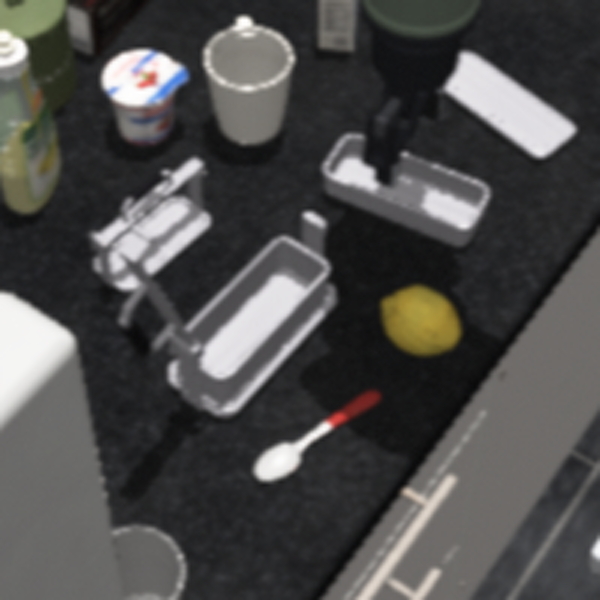

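The crop shows the deep tin seated level in the carrier (around (255,330)), with the fingers above the shallow tin. Next I'll grasp the shallow tin.

Call:
carry_out --series '[{"delta_pos": [0, 0, -0.035], "rotation": [0, 0, 0], "gripper": 1}, {"delta_pos": [0, 0, -0.061], "rotation": [0, 0, 0], "gripper": 1}, {"delta_pos": [0, 0, -0.061], "rotation": [0, 0, 0], "gripper": 0}, {"delta_pos": [0, 0, -0.061], "rotation": [0, 0, 0], "gripper": 0}, {"delta_pos": [0, 0, -0.061], "rotation": [0, 0, 0], "gripper": 0}, {"delta_pos": [0, 0, -0.061], "rotation": [0, 0, 0], "gripper": 0}]'

```text
time: 10.8
tool_pos: [466.9, -50.7, 180.4]
tool_rot: [3.133, 0.234, 0.003]
ft_force: [-2.0, -0.1, 13.4]
grip_width: 57.4
grip_force: 44.4
```

Run:
```python
from fit import *
I={n:cv2.imread(f"pics/{n}2.png") for n in("top","scene")}
for n,b in(("top",(218,195,275,232)),("scene",(225,215,298,295))):
  m=mask(I[n],b,80,None)
  M=MODELS["carrier"]+[MODELS["deep"][0]+[0,0,8]]
  for box in ([b] if n=="top" else [(250,215,298,290)]):
    q,e=fit(M,(488,158,-.04),[(n,box,mask(I[n],box,75,None))]); print(n,np.round(q,3),e)
```

```text
top [ 4.87700e+02  1.58345e+02 -2.60000e-02] 0.1742711499187933
scene [ 4.90038e+02  1.51708e+02 -3.40000e-02] 0.030939328305505494
```

Call:
carry_out --series '[{"delta_pos": [0, 0, 0.05], "rotation": [0, 0, 0], "gripper": 0}, {"delta_pos": [0, 0.01, 0.11], "rotation": [0, 0, 0.05], "gripper": 0}, {"delta_pos": [0, 0.03, 0.12], "rotation": [0, 0, 0.105], "gripper": 0}, {"delta_pos": [0.01, 0.06, 0.12], "rotation": [0, 0, 0.16], "gripper": 0}, {"delta_pos": [0.01, 0.09, 0.12], "rotation": [0, 0, 0.215], "gripper": 0}, {"delta_pos": [0.02, 0.12, 0.12], "rotation": [0, 0, 0.27], "gripper": 0}, {"delta_pos": [0.021, 0.15, 0.12], "rotation": [0, 0, 0.325], "gripper": 0}, {"delta_pos": [0.021, 0.18, 0.12], "rotation": [0, 0, 0.38], "gripper": 0}, {"delta_pos": [0.021, 0.21, 0.12], "rotation": [0, 0, 0.44], "gripper": 0}, {"delta_pos": [0.021, 0.21, 0.12], "rotation": [0, 0, 0.44], "gripper": 0}, {"delta_pos": [0.021, 0.21, 0.12], "rotation": [0, 0, 0.44], "gripper": 0}]'

```text
time: 12.18
tool_pos: [487.6, 158.7, 299.4]
tool_rot: [2.266, 2.174, 0.0]
ft_force: [0.0, 0.4, -1.2]
grip_width: 56.9
grip_force: 44.5
```

Call:
carry_out --series '[{"delta_pos": [0, 0, -0.03], "rotation": [0, 0, 0], "gripper": 0}, {"delta_pos": [0, 0, -0.058], "rotation": [0, 0, 0], "gripper": 0}, {"delta_pos": [0, 0, -0.058], "rotation": [0, 0, 0], "gripper": 0}, {"delta_pos": [0, 0, -0.058], "rotation": [0, 0, 0], "gripper": 0}]'

```text
time: 12.68
tool_pos: [487.9, 159.0, 241.8]
tool_rot: [2.266, 2.175, 0.001]
ft_force: [0.4, -0.3, -1.0]
grip_width: 57.3
grip_force: 44.4
```

Call:
carry_out --series '[{"delta_pos": [0, 0.005, 0], "rotation": [0, 0, 0], "gripper": 0}, {"delta_pos": [0, 0.006, 0], "rotation": [0, 0, 0], "gripper": 0}, {"delta_pos": [0, 0.007, 0], "rotation": [0, 0, 0], "gripper": 0}, {"delta_pos": [0, 0.008, 0], "rotation": [0, 0, 0], "gripper": 0}, {"delta_pos": [0, 0.008, 0], "rotation": [0, 0, 0], "gripper": 0}]'

```text
time: 13.3
tool_pos: [487.9, 165.6, 241.1]
tool_rot: [2.265, 2.174, -0.004]
ft_force: [0.5, -15.8, 2.5]
grip_width: 57.0
grip_force: 45.0
```

Call:
carry_out --series '[{"delta_pos": [0, -0.01, 0], "rotation": [0, 0, 0], "gripper": 0}, {"delta_pos": [0, -0.016, 0], "rotation": [0, 0, 0], "gripper": 0}, {"delta_pos": [0, -0.017, 0], "rotation": [0, 0, 0], "gripper": 0}, {"delta_pos": [0, -0.018, 0], "rotation": [0, 0, 0], "gripper": 0}, {"delta_pos": [0, -0.019, 0], "rotation": [0, 0, 0], "gripper": 0}, {"delta_pos": [0, -0.019, 0], "rotation": [0, 0, 0], "gripper": 0}]'

```text
time: 14.05
tool_pos: [487.6, 149.1, 240.8]
tool_rot: [-2.263, -2.178, -0.002]
ft_force: [-1.2, 4.8, -0.4]
grip_width: 57.2
grip_force: 44.6
```

Call:
carry_out --series '[{"delta_pos": [0, 0.009, 0], "rotation": [0, 0, 0], "gripper": 0}, {"delta_pos": [0, 0.009, 0], "rotation": [0, 0, 0], "gripper": 0}, {"delta_pos": [0, 0.009, -0.005], "rotation": [0, 0, 0], "gripper": 0}, {"delta_pos": [0, 0.009, -0.007], "rotation": [0, 0, 0], "gripper": 0}, {"delta_pos": [0, 0.009, -0.009], "rotation": [0, 0, 0], "gripper": 0}, {"delta_pos": [0, 0.009, -0.01], "rotation": [0, 0, 0], "gripper": 0}, {"delta_pos": [0, 0.009, -0.01], "rotation": [0, 0, 0], "gripper": 0}]'

```text
time: 14.92
tool_pos: [487.6, 157.3, 230.6]
tool_rot: [-2.265, -2.177, 0.0]
ft_force: [0.3, -0.6, -2.6]
grip_width: 57.1
grip_force: 44.5
```

Call:
carry_out --series '[{"delta_pos": [0, 0, -0.001], "rotation": [0, 0, 0], "gripper": 0}, {"delta_pos": [0, 0, -0.002], "rotation": [0, 0, 0], "gripper": 0}, {"delta_pos": [0, 0, -0.002], "rotation": [0, 0, 0], "gripper": 0}]'

```text
time: 15.3
tool_pos: [487.6, 157.3, 229.4]
tool_rot: [2.265, 2.177, 0.001]
ft_force: [-3.6, -2.0, 17.7]
grip_width: 57.2
grip_force: 46.8
```

Call:
carry_out --series '[{"delta_pos": [0, 0, 0.001], "rotation": [0, 0, 0], "gripper": 1}, {"delta_pos": [0, 0, 0.001], "rotation": [0, 0, 0], "gripper": 1}, {"delta_pos": [0, 0, 0.001], "rotation": [0, 0, 0], "gripper": 1}, {"delta_pos": [0, 0, 0.03], "rotation": [0, 0, 0], "gripper": 1}, {"delta_pos": [0, 0, 0.08], "rotation": [0, 0, 0], "gripper": 1}, {"delta_pos": [-0.005, -0.05, 0.1], "rotation": [0, 0, -0.058], "gripper": 1}, {"delta_pos": [-0.01, -0.1, 0.1], "rotation": [0, 0, -0.116], "gripper": 1}, {"delta_pos": [-0.015, -0.15, 0.1], "rotation": [0, 0, -0.174], "gripper": 1}, {"delta_pos": [-0.02, -0.2, 0.1], "rotation": [0, 0, -0.232], "gripper": 1}, {"delta_pos": [-0.025, -0.25, 0.1], "rotation": [0, 0, -0.29], "gripper": 1}, {"delta_pos": [-0.03, -0.31, 0.1], "rotation": [0, 0, -0.348], "gripper": 1}, {"delta_pos": [-0.035, -0.365, 0.08], "rotation": [0, 0, -0.406], "gripper": 1}]'

```text
time: 16.8
tool_pos: [452.4, -209.8, 309.2]
tool_rot: [3.116, 0.391, 0.003]
ft_force: [0.5, 0.6, -0.9]
grip_width: 85.3
grip_force: 0.0
```

Call:
carry_out --series '[{"delta_pos": [0, 0, -0.04], "rotation": [0, 0, -0.058], "gripper": 1}, {"delta_pos": [0, 0, -0.08], "rotation": [0, 0, -0.116], "gripper": 1}, {"delta_pos": [0, 0, -0.1], "rotation": [0, 0, -0.142], "gripper": 1}, {"delta_pos": [0, 0, -0.1], "rotation": [0, 0, -0.142], "gripper": 1}]'

```text
time: 17.3
tool_pos: [452.4, -207.6, 207.7]
tool_rot: [-3.127, 0.298, 0.003]
ft_force: [-0.3, 0.2, 1.7]
grip_width: 85.2
grip_force: 0.0
```

Run:
```python
from fit import *
from workcell import robot, grab_frame
f={n:cv2.cvtColor(grab_frame(n),cv2.COLOR_RGB2BGR) for n in("top","scene")}
for n in f: cv2.imwrite(f"pics/{n}3.png",f[n])
a=cv2.resize(f["scene"][130:330,200:400],(600,600),interpolation=cv2.INTER_CUBIC)
cv2.imwrite("pics/c3.png",a); o=robot.get_obs(); print({k:np.round(o[k],3).tolist() for k in("q","tool_pos","tool_rot")})
```

```text
{'q': [0.311, 0.937, 0.101, 1.936, -0.296, 0.283, -1.103], 'tool_pos': [452.743, -207.781, 209.317], 'tool_rot': [-3.128, 0.295, -0.001]}
```

View pics/c3.png

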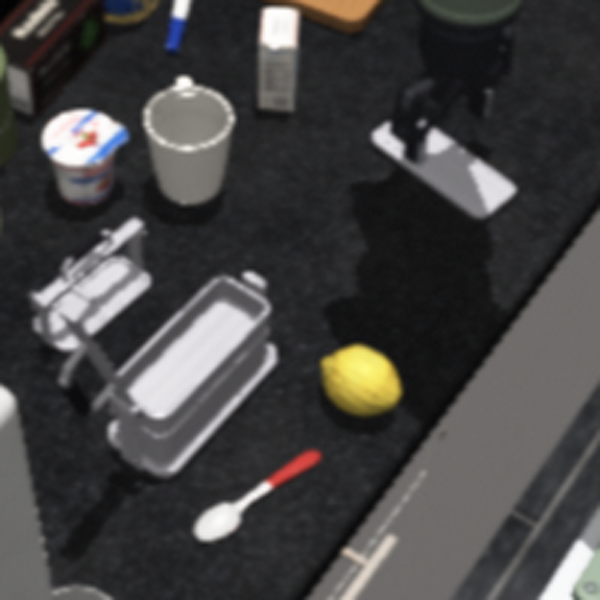

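The shallow tin is seated on the deep one (around (195,360) in the crop), and the fingers straddle the lid. Next I'll grasp the lid.

Call:
carry_out --series '[{"delta_pos": [0, 0, -0.025], "rotation": [0, 0, 0], "gripper": 1}, {"delta_pos": [0, 0, -0.036], "rotation": [0, 0, 0], "gripper": 1}, {"delta_pos": [0, 0, -0.036], "rotation": [0, 0, 0], "gripper": 1}, {"delta_pos": [0, 0, -0.036], "rotation": [0, 0, 0], "gripper": 0}, {"delta_pos": [0, 0, -0.036], "rotation": [0, 0, 0], "gripper": 0}, {"delta_pos": [0, 0, -0.036], "rotation": [0, 0, 0], "gripper": 0}, {"delta_pos": [0, 0, -0.036], "rotation": [0, 0, 0], "gripper": 0}]'

```text
time: 18.27
tool_pos: [452.8, -207.8, 173.6]
tool_rot: [3.127, -0.298, 0.002]
ft_force: [-2.2, 0.9, 14.4]
grip_width: 56.9
grip_force: 40.0
```

Call:
carry_out --series '[{"delta_pos": [0, 0, 0.05], "rotation": [0, 0, 0], "gripper": 0}, {"delta_pos": [0.005, 0.01, 0.1], "rotation": [0, 0, 0.055], "gripper": 0}, {"delta_pos": [0.01, 0.03, 0.12], "rotation": [0, 0, 0.11], "gripper": 0}, {"delta_pos": [0.015, 0.05, 0.12], "rotation": [0, 0, 0.165], "gripper": 0}, {"delta_pos": [0.02, 0.07, 0.12], "rotation": [0, 0, 0.22], "gripper": 0}, {"delta_pos": [0.025, 0.09, 0.12], "rotation": [0, 0, 0.275], "gripper": 0}, {"delta_pos": [0.03, 0.12, 0.12], "rotation": [0, 0, 0.33], "gripper": 0}, {"delta_pos": [0.035, 0.15, 0.12], "rotation": [0, 0, 0.385], "gripper": 0}, {"delta_pos": [0.035, 0.17, 0.12], "rotation": [0, 0, 0.44], "gripper": 0}, {"delta_pos": [0.035, 0.19, 0.1], "rotation": [0, 0, 0.495], "gripper": 0}, {"delta_pos": [0.035, 0.197, 0.08], "rotation": [0, 0, 0.548], "gripper": 0}, {"delta_pos": [0.035, 0.197, 0.065], "rotation": [0, 0, 0.548], "gripper": 0}]'

```text
time: 19.77
tool_pos: [487.5, -10.3, 237.3]
tool_rot: [-2.261, -2.181, 0.0]
ft_force: [0.5, 0.0, -1.7]
grip_width: 56.5
grip_force: 46.1
```

Call:
carry_out --series '[{"delta_pos": [0, 0.002, 0], "rotation": [0, 0, 0], "gripper": 0}, {"delta_pos": [0, 0.004, 0], "rotation": [0, 0, 0], "gripper": 0}, {"delta_pos": [0, 0.006, 0], "rotation": [0, 0, 0], "gripper": 0}, {"delta_pos": [0, 0.006, 0], "rotation": [0, 0, 0], "gripper": 0}, {"delta_pos": [0, 0.006, 0], "rotation": [0, 0, 0], "gripper": 0}]'

```text
time: 20.4
tool_pos: [487.8, -4.9, 238.0]
tool_rot: [2.265, 2.176, 0.0]
ft_force: [2.0, -2.8, -0.0]
grip_width: 56.9
grip_force: 46.2
```

Call:
carry_out --series '[{"delta_pos": [0, 0.001, 0], "rotation": [0, 0, 0], "gripper": 0}, {"delta_pos": [0, 0.0015, 0], "rotation": [0, 0, 0], "gripper": 0}, {"delta_pos": [0, 0.0015, 0], "rotation": [0, 0, 0], "gripper": 0}]'

```text
time: 20.78
tool_pos: [487.7, -4.5, 237.8]
tool_rot: [2.266, 2.174, -0.002]
ft_force: [2.6, -13.2, 0.0]
grip_width: 56.6
grip_force: 46.3
```

Call:
carry_out --series '[{"delta_pos": [0, -0.004, 0.005], "rotation": [0, 0, 0], "gripper": 0}, {"delta_pos": [0, -0.004, 0.04], "rotation": [0, 0, 0], "gripper": 0}, {"delta_pos": [0, 0.02, 0.05], "rotation": [0, 0, 0], "gripper": 0}, {"delta_pos": [0, 0.06, 0.05], "rotation": [0, 0, 0], "gripper": 0}, {"delta_pos": [0, 0.11, 0.05], "rotation": [0, 0, 0], "gripper": 0}, {"delta_pos": [0, 0.15, 0.05], "rotation": [0, 0, 0], "gripper": 0}, {"delta_pos": [0, 0.1595, 0.05], "rotation": [0, 0, 0], "gripper": 0}, {"delta_pos": [0, 0.1595, 0.04], "rotation": [0, 0, 0], "gripper": 0}, {"delta_pos": [0, 0.1595, 0.026], "rotation": [0, 0, 0], "gripper": 0}, {"delta_pos": [0, 0.1595, 0.026], "rotation": [0, 0, 0], "gripper": 0}, {"delta_pos": [0, 0.1595, 0.026], "rotation": [0, 0, 0], "gripper": 0}]'

```text
time: 22.15
tool_pos: [487.7, 155.8, 263.6]
tool_rot: [-2.266, -2.176, 0.001]
ft_force: [-0.2, -0.8, -0.3]
grip_width: 57.0
grip_force: 46.1
```

Call:
carry_out --series '[{"delta_pos": [0, 0, -0.003], "rotation": [0, 0, 0], "gripper": 0}, {"delta_pos": [0, 0, -0.005], "rotation": [0, 0, 0], "gripper": 0}, {"delta_pos": [0, 0, -0.007], "rotation": [0, 0, 0], "gripper": 0}, {"delta_pos": [0, 0, -0.008], "rotation": [0, 0, 0], "gripper": 0}, {"delta_pos": [0, 0, -0.008], "rotation": [0, 0, 0], "gripper": 0}]'

```text
time: 22.78
tool_pos: [487.6, 156.3, 255.6]
tool_rot: [-2.265, -2.177, 0.0]
ft_force: [0.4, 0.1, -1.0]
grip_width: 56.8
grip_force: 46.1
```

Call:
carry_out --series '[{"delta_pos": [0, 0, -0.002], "rotation": [0, 0, 0], "gripper": 0}, {"delta_pos": [0, 0, -0.003], "rotation": [0, 0, 0], "gripper": 0}, {"delta_pos": [0, 0, -0.004], "rotation": [0, 0, 0], "gripper": 0}, {"delta_pos": [0, 0, -0.004], "rotation": [0, 0, 0], "gripper": 0}]'

```text
time: 23.28
tool_pos: [487.6, 156.3, 252.7]
tool_rot: [2.265, 2.177, 0.001]
ft_force: [-4.3, -1.8, 26.7]
grip_width: 56.4
grip_force: 50.0
```

Call:
carry_out --series '[{"delta_pos": [0, 0, 0.001], "rotation": [0, 0, 0], "gripper": 1}, {"delta_pos": [0, 0, 0.001], "rotation": [0, 0, 0], "gripper": 1}, {"delta_pos": [0, 0, 0.001], "rotation": [0, 0, 0], "gripper": 1}, {"delta_pos": [0, 0, 0.04], "rotation": [0, 0, 0], "gripper": 1}, {"delta_pos": [0, 0, 0.09], "rotation": [0, 0, 0], "gripper": 1}, {"delta_pos": [0, 0, 0.14], "rotation": [0, 0, 0], "gripper": 1}, {"delta_pos": [0, 0, 0.18], "rotation": [0, 0, 0], "gripper": 0.5}, {"delta_pos": [0, 0, 0.18], "rotation": [0, 0, 0], "gripper": 0.5}, {"delta_pos": [0, 0, 0.18], "rotation": [0, 0, 0], "gripper": 0.5}]'

```text
time: 24.4
tool_pos: [487.5, 156.2, 431.1]
tool_rot: [-2.265, -2.177, 0.001]
ft_force: [-0.0, 0.1, 0.3]
grip_width: 42.3
grip_force: 0.0
```

Run:
```python
from fit import *
from workcell import robot, grab_frame
f={n:cv2.cvtColor(grab_frame(n),cv2.COLOR_RGB2BGR) for n in("top","scene")}
for n in f: cv2.imwrite(f"pics/{n}4.png",f[n])
print("fridge y",back((150,200),0,"top"),back((67,100),1000,"top"))
def bar(t,r,off=0,x=0,psi=-.04):
    e=np.array([0,-np.cos(t),np.sin(t)]); o=np.array([0,np.sin(t),np.cos(t)])
    p=np.array([x,84.5,97])+r*e+off*o
    return place(p[None],(487.6,157.9,psi))[0]
c=np.zeros((600,800,3),np.uint8)
o=0
for n,b,I in(("top",(185,180,245,240),"top0"),("scene",(205,210,265,300),"scene4")):
    im=cv2.imread(f"pics/{I}.png")[b[1]:b[3],b[0]:b[2]]; s=6.6
    V=cv2.resize(im,None,fx=s,fy=s,interpolation=cv2.INTER_CUBIC)
    for t,col in((1.85,(0,0,255)),(2.0,(0,255,0)),(2.15,(255,0,0))):
        for x in(-9,9):
            P=[proj([bar(t,r,1,x)],n)[0] for r in(0,180)]
            q=np.round((np.array(P)+.5-b[:2])*s).astype(int); cv2.line(V,tuple(map(int,q[0])),tuple(map(int,q[1])),col,1)
    h,w=V.shape[:2]; c[:min(h,600),o:o+w]=V[:600,:800-o]; o+=w+4
cv2.imwrite("pics/c4.png",c)
for t in(1.85,2,2.15): print(t,bar(t,165))
```

```text
fridge y [537.80264239 498.71948776   0.        ] [ 509.32664931  302.19773447 1000.        ]
1.85 [492.79750937 287.76842668 255.61040849]
2 [493.7249355  310.94171298 247.03407543]
2.15 [494.59069606 332.57418224 235.08830048]
```

View pics/c4.png

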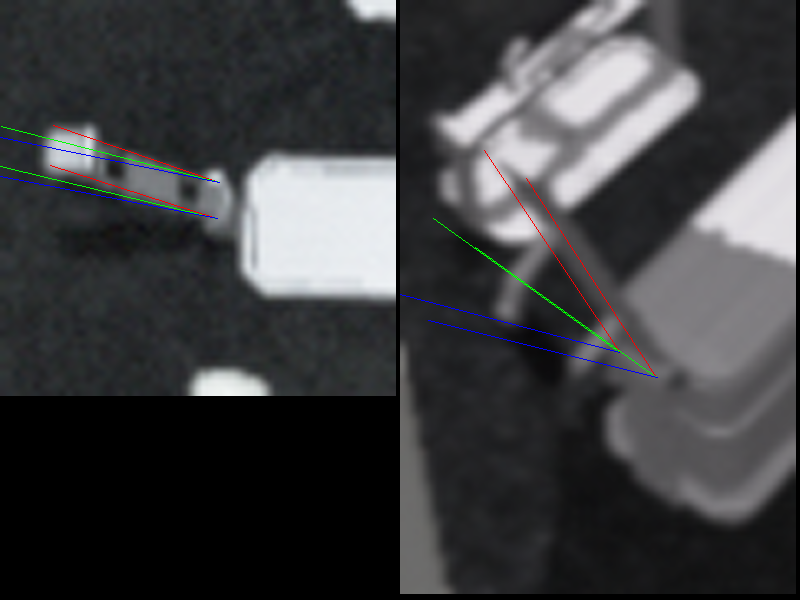

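The overlay matches the bar at θ≈1.85 rad (the red lines), and the fridge stands clear at y≈499. I'll close the fingers, go round to the +y side and push the bar over.

Call:
carry_out --series '[{"delta_pos": [-0.05, 0, 0], "rotation": [0, 0, 0], "gripper": 0}, {"delta_pos": [-0.085, 0.03, 0], "rotation": [0, 0, 0], "gripper": 0}, {"delta_pos": [-0.085, 0.07, 0], "rotation": [0, 0, 0], "gripper": 0}, {"delta_pos": [-0.085, 0.11, 0], "rotation": [0, 0, 0], "gripper": 0}, {"delta_pos": [-0.085, 0.15, 0], "rotation": [0, 0, 0], "gripper": 0}, {"delta_pos": [-0.085, 0.175, 0], "rotation": [0, 0, 0], "gripper": 0}, {"delta_pos": [-0.085, 0.175, -0.008], "rotation": [0, 0, 0], "gripper": 0}, {"delta_pos": [-0.04, 0.175, -0.008], "rotation": [0, 0, 0], "gripper": 0}, {"delta_pos": [0.006, 0.175, -0.008], "rotation": [0, 0, 0], "gripper": 0}, {"delta_pos": [0.006, 0.175, -0.008], "rotation": [0, 0, 0], "gripper": 0}]'

```text
time: 25.75
tool_pos: [496.1, 329.5, 421.8]
tool_rot: [2.268, 2.172, -0.003]
ft_force: [-0.1, -0.8, -0.6]
grip_width: 0.5
grip_force: 0.0
```

Run:
```python
from fit import *
from workcell import robot, grab_frame
f=cv2.cvtColor(grab_frame("scene"),cv2.COLOR_RGB2BGR)
cv2.imwrite("pics/c5.png",cv2.resize(f[110:310,160:360],(600,600),interpolation=cv2.INTER_CUBIC)); o=robot.get_obs(); print({k:np.round(o[k],3).tolist() for k in("time","q","tool_pos","tool_rot","ft_force")})
```

```text
{'time': 25.8, 'q': [-0.548, 0.724, -0.198, 1.376, 0.15, 1.059, -0.813], 'tool_pos': [494.482, 330.138, 422.18], 'tool_rot': [-2.267, -2.175, 0.003], 'ft_force': [-0.73, 0.417, -0.225]}
```

View pics/c5.png

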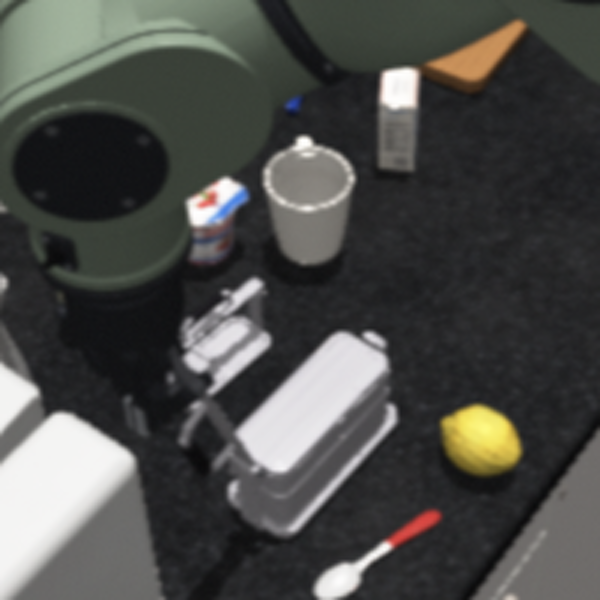

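The crop shows the lid flat on the tins at about (315,400), and the closed fingers at about (140,410), just outside the bar. Now I'll push the bar over along its arc.

Call:
carry_out --series '[{"delta_pos": [-0.001, -0.02, 0], "rotation": [0, 0, 0], "gripper": 0}, {"delta_pos": [-0.002, -0.04, 0], "rotation": [0, 0, 0], "gripper": 0}, {"delta_pos": [-0.002, -0.06, 0.002], "rotation": [0, 0, 0], "gripper": 0}, {"delta_pos": [-0.003, -0.08, 0.004], "rotation": [0, 0, 0], "gripper": 0}, {"delta_pos": [-0.004, -0.1, 0.004], "rotation": [0, 0, 0], "gripper": 0}, {"delta_pos": [-0.005, -0.12, 0.004], "rotation": [0, 0, 0], "gripper": 0}, {"delta_pos": [-0.006, -0.144, -0.003], "rotation": [0, 0, 0], "gripper": 0}, {"delta_pos": [-0.007, -0.166, -0.015], "rotation": [0, 0, 0], "gripper": 0}, {"delta_pos": [-0.007, -0.166, -0.015], "rotation": [0, 0, 0], "gripper": 0}]'

```text
time: 26.92
tool_pos: [486.7, 163.4, 408.3]
tool_rot: [2.267, 2.175, -0.002]
ft_force: [0.2, 1.1, 0.3]
grip_width: 0.1
grip_force: 0.0
```

Call:
carry_out --series '[{"delta_pos": [-0.001, -0.013, -0.009], "rotation": [0, 0, 0], "gripper": 0}, {"delta_pos": [-0.001, -0.025, -0.02], "rotation": [0, 0, 0], "gripper": 0}, {"delta_pos": [-0.002, -0.036, -0.032], "rotation": [0, 0, 0], "gripper": 0}, {"delta_pos": [-0.002, -0.047, -0.045], "rotation": [0, 0, 0], "gripper": 0}, {"delta_pos": [-0.002, -0.055, -0.059], "rotation": [0, 0, 0], "gripper": 0}, {"delta_pos": [-0.003, -0.063, -0.074], "rotation": [0, 0, 0], "gripper": 0}, {"delta_pos": [-0.003, -0.068, -0.089], "rotation": [0, 0, 0], "gripper": 0}, {"delta_pos": [-0.003, -0.073, -0.105], "rotation": [0, 0, 0], "gripper": 0}, {"delta_pos": [-0.003, -0.076, -0.12], "rotation": [0, 0, 0], "gripper": 0}, {"delta_pos": [-0.003, -0.077, -0.131], "rotation": [0, 0, 0], "gripper": 0}, {"delta_pos": [-0.003, -0.077, -0.131], "rotation": [0, 0, 0], "gripper": 0}]'

```text
time: 28.3
tool_pos: [483.5, 88.3, 277.2]
tool_rot: [-2.264, -2.177, 0.001]
ft_force: [-0.3, -0.5, -0.3]
grip_width: -0.1
grip_force: 0.0
```

Call:
carry_out --series '[{"delta_pos": [0, 0, -0.003], "rotation": [0, 0, 0], "gripper": 0}, {"delta_pos": [0, 0, -0.005], "rotation": [0, 0, 0], "gripper": 0}, {"delta_pos": [0, 0, -0.007], "rotation": [0, 0, 0], "gripper": 0}, {"delta_pos": [0, 0, -0.007], "rotation": [0, 0, 0], "gripper": 0}]'

```text
time: 28.8
tool_pos: [483.7, 88.4, 271.2]
tool_rot: [2.264, 2.177, 0.001]
ft_force: [-1.5, -1.5, 12.2]
grip_width: 0.3
grip_force: 6.1
```

Call:
carry_out --series '[{"delta_pos": [0, 0, 0.05], "rotation": [0, 0, 0], "gripper": 0}, {"delta_pos": [0, 0, 0.1], "rotation": [0, 0, 0], "gripper": 0}, {"delta_pos": [0, -0.06, 0.15], "rotation": [0, 0, 0], "gripper": 0}, {"delta_pos": [0, -0.12, 0.15], "rotation": [0, 0, 0], "gripper": 0}, {"delta_pos": [0, -0.18, 0.15], "rotation": [0, 0, 0], "gripper": 0}, {"delta_pos": [0, -0.24, 0.15], "rotation": [0, 0, 0], "gripper": 0}, {"delta_pos": [0, -0.3, 0.15], "rotation": [0, 0, 0], "gripper": 0}, {"delta_pos": [0, -0.3, 0.15], "rotation": [0, 0, 0], "gripper": 0}]'

```text
time: 29.8
tool_pos: [482.6, -216.0, 420.2]
tool_rot: [2.271, 2.17, -0.002]
ft_force: [0.1, 1.4, -0.1]
grip_width: 0.2
grip_force: 0.0
```

Run:
```python
from fit import *
from workcell import robot, grab_frame
f={n:cv2.cvtColor(grab_frame(n),cv2.COLOR_RGB2BGR) for n in("top","scene")}
c=np.zeros((500,800,3),np.uint8); c[:,:500]=cv2.resize(f["scene"][150:350,180:380],(500,500),interpolation=cv2.INTER_CUBIC)
c[:300,500:]=cv2.resize(f["top"][150:270,150:270],(300,300),interpolation=cv2.INTER_CUBIC)
cv2.imwrite("pics/c6.png",c)
```

```text
(no output)
```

View pics/c6.png

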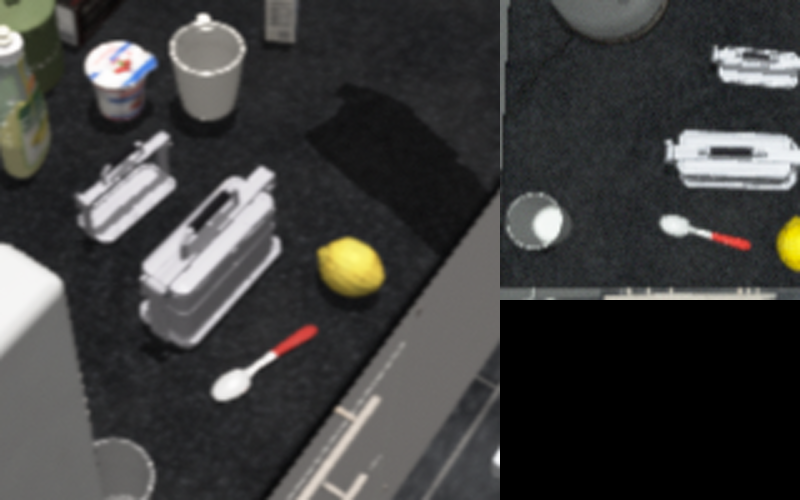

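The picture shows the carrier fully assembled at about (210,260). The bar lies flat along the lid, and the mug, salt box, tumbler and lemon haven't moved.

```bash
python3 -c "
from workcell import robot
print(robot.job_done())"
```

```text
the job is handed in; nothing more can be done
None
```

The lunch carrier is back together: both tins and the lid are seated in order and the clamp bar is shut flat on the lid. I handed it in at about 30 s; the final picture shows the mug, salt box, tumbler and lemon where they were, but no verdict came back.

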